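# Build up the tonguing cutter set on the shaper spindle

## Robot

A 6-joint arm with a two-finger parallel gripper is mounted at the origin on the work surface; the furniture and walls round the work are solid. World frame = base frame: x ahead of the robot, y to its left, z up, the work surface at z = 0. Lengths are in m, angles in degrees, forces in N, time in s.
With the tool pointing down it reaches from about 0.35 to 0.875 m from the base axis. Payload 4.2 kg.
Tool frame: the origin (TCP) lies midway between the tips of the shut fingers; the grasp point (between the pads) lies 19 mm behind it; y points along the fingers, z is the direction in which the jaws open and shut, and the axes are right-handed (so a half turn about y gives the same grasp; the last joint's range is limited). The gripper opens to 87 mm and grips with 3 to 60 N. Pads are 19 mm wide; open, the fingers measure 117 mm over their backs; the gripper's body (75 mm by 190 mm) begins 51 mm behind the grasp point.
Start: joints at [78.472, 22.042, 0.453, 0, -68.411, -14.817], TCP at [0.277, 0.56, 0.223] pointing down, gripper open.
Joint ranges: [-179.83, 179.83], [-69.29, 118.12], [-61.27, 80.66], [-181.25, 117.63], [-171.15, -9.14], [-177.46, 177.46]. Speed limits (degrees/s): [159.86, 159.86, 180, 180, 180, 180].

## Interface

Orientations are given as [roll, pitch, yaw] about the fixed x, y, z axes, in that order (R = Rz(yaw) Ry(pitch) Rx(roll)).
In Python, from workcell import env gives the robot as it stands. The module is installed in compiled form; this text tells all that it offers. Calls block until the motion is done:
- env.goto(position, orientation): joint-space move of the TCP to a pose.
- env.move_straight(position, rotation=None, rate=0.15, force_limit=None): straight line of the TCP; rotation=None keeps the orientation; rate is the mean speed in m/s. With force_limit (N) it stops when the force on the tool has changed by that much, and returns True; else False.
- env.set_joints(angles): joint-space move.
- env.gripper_to(opening, grasp_force=None): opening from 0.0 (shut) to 1.0 (fully open); grasp_force is the grip in N (None keeps the last); returns when the fingers have stopped.
- env.dwell(seconds).
- env.inverse_kinematics(position, orientation): joint angles nearest the present ones, or None.
- env.read_state(): the state.
- env.grab_frame(name): name is "scene" or "top"; returns a dict with "image" (384x512x3 uint8, blue, green, red), "fx", "fy", "cx", "cy" (pixels), "position" and "orientation" of the camera in the world. Camera axes: x right, y up, looking along -z (the intrinsics and any distortion apply to the point x, -y, -z); pixel columns grow to the right and rows downward; lengths in m; the calibration is good to about 2 mm. A picture is of the moment at which its call begins. There is no depth.
A pose or a line that the arm cannot do raises env.Unreachable and nothing moves.
- env.close_job(): hands the job in, once; it reports no verdict.
Trained networks look in a picture, given as the dict that the camera call returned (one of the last four; its "shot" number tells which), for a name from the list of things; names that differ only in an ending like _2 or _b are one class to them, and where a whole thing is asked for, a point or a joint stands for the part that bears it (a point fixed in the world has none). Each returns a list of dicts, best first, with "score" (0 to 1); they miss things now and then, are a little off and sometimes report something else, mostly with a low value. They report only what shows in the picture. A call takes as long as a camera call. They do not tell look-alikes from the thing itself.
- env.search_frame(picture, thing): "xyz" ([x, y, z] in m, in world coordinates, good to about 4 mm: the middle of the surface that is visible of it).
- env.trace(picture, thing): "mask" (384x512 bool, what is visible of it).
The state is a dict: "clock": time; "joint_positions": joint angles; "qvel": joint speeds; "joint_torque": joint torques, N m; "position": TCP position; "tool_rot": TCP orientation; "force": force on the tool from outside, world axes, zero at the start; "wrist_torque": the same for the moment, N m; "opening": opening from 0.0 (shut) to 1.0 (fully open).
Only numpy, scipy, OpenCV 4.12 (cv2) and the standard library are available. Lean on these libraries where they do the work, as an engineer would, in place of code of your own. Each camera call takes 0.05 s, during which the arm holds its last target.

## Task

Build the tonguing set on the upright spindle: the large cutter first, down on the stand's shoulder, then the tall collar that sets the thickness of the tongue, the small cutter, the flat collar as packing, and the clamping cap over the spindle's end; cutters hub up, each part lowered right down onto the one below and never dropped down the spindle. Leave the roll of tape and the spanner where they lie.

Things in the scene. Friction and masses are not known exactly. Their poses are not given: they have to be found in the camera images.
- spindle_stand: fixed stand: grey painted square plate 92 x 92 x 12 mm with four bolt heads, on it a round steel shoulder 48 mm across, its flat top (the seat) 20 mm above the bench; from the seat rises the steel spindle, 18 mm thick, tapering from 53 mm above the seat to a 7 mm tip 68 mm above the seat (88 mm above the bench). Origin: centre of the plate's underside, on the spindle's axis; z up.
- large_cutter: larger of two steel grooving cutters, lying flat, hub up: toothed disc 68 mm across and 6 mm thick with 12 teeth, on it a plain round hub 40 mm across and 8 mm high (14 mm in all), bore 21 mm right through. Take it by the hub. Origin: centre of its underside; z up along the bore.
- small_cutter: smaller of two steel grooving cutters, lying flat, hub up: toothed disc 54 mm across and 6 mm thick with 8 teeth, on it a plain round hub 36 mm across and 8 mm high (14 mm in all), bore 21 mm right through. Take it by the hub. Origin: centre of its underside; z up along the bore.
- tall_collar: tall spacing collar: plain steel ring 34 mm across and 18 mm high, bore 21 mm, standing on its end face. Origin: centre of its underside; z up along the bore.
- flat_collar: flat packing collar: plain steel ring 46 mm across and only 8 mm high, bore 21 mm, lying flat. Origin: centre of its underside; z up along the bore.
- clamp_cap: clamping cap, dark steel, flange down: round flange 46 mm across, 6 mm high; on it a hexagon 34 mm across flats, 16 mm high (22 mm in all); closed on top, blind hole 21 mm wide, 18 mm deep from below, slips (no thread) over the spindle's nose. Take it by two flats: x axis, and directions 60 degrees either side of it, are square to flats. Origin: centre of underside; z up.
- tape_roll: bystander: roll of red tape lying flat among the parts, 84 mm across, 21 mm high. Origin: centre of its underside.
- spanner: bystander: steel combination spanner, 166 x 27 x 8 mm, lying flat to the right of the parts, along its x axis. Origin: centre of its underside.
Not all that is in view belongs to the job. What is shaped like the tall_collar but pink is not meant.

How it is judged:
By the outcome, as a careful person would: the job done as asked, in the order asked, and still so for the second after the job is handed in, with the robot touching nothing.
It also fails if it takes over 112 s, if anything falls off the work surface, if the arm or the gripper's body presses on something with over 40 N, if the wrist force passes 120 N, or if a joint passes its speed limit or range.

## Working session

There is one attempt and no reset: what is moved stays moved. The work goes in short steps, each a Python script; the robot and the scene stay as the last script left them, time stands still between calls to the robot, and variables do not carry over. Pictures are saved under pics/ and viewed, and the job is handed in when it is done.

```bash
mkdir -p pics; ls
python3 - <<'E'
from workcell import env
import cv2
s=env.read_state(); print(s)
for n in ("scene","top"):
    f=env.grab_frame(n); cv2.imwrite(f"pics/{n}0.png",f["image"]); print(n,{k:v for k,v in f.items() if k!="image"})
E
```

```text
pics
{'clock': 0.0, 'joint_positions': array([ 7.84717972e+01,  2.20928473e+01,  3.78718272e-01, -2.99157790e-02,
       -6.84123517e+01, -1.48170941e+01]), 'qvel': array([ 0.08031934, -0.03328129, -0.00833819,  0.00279344, -0.01786015,
       -0.00458172]), 'joint_torque': array([-5.42220841e-04, -3.90659022e+01,  1.87399399e+01,  4.21969324e+00,
        1.09592066e-02, -1.96191199e-04]), 'position': array([0.27706528, 0.55954241, 0.221428  ]), 'tool_rot': array([-8.98706149e+01,  5.47731731e-03,  1.53643672e+02]), 'force': array([-0.25734832, -0.08166025, -0.10561917]), 'wrist_torque': array([-0.05547631,  0.02194628, -0.01176715]), 'opening': 0.9995577734897803}
scene {'fx': 351.74739431163044, 'fy': 351.74739431163044, 'cx': 261.50663042091503, 'cy': 186.3835594172979, 'position': array([-0.06614717,  0.29291555,  0.59823802]), 'orientation': array([  54.29013525,    0.93880947, -116.5301674 ]), 'shot': 1}
top {'fx': 403.943816246512, 'fy': 403.943816246512, 'cx': 256.10707086454437, 'cy': 187.24134695269177, 'position': array([ 0.44698859, -0.07726626,  0.90758442]), 'orientation': array([ 11.69494743,   0.21264367, -84.6334497 ]), 'shot': 2}
```

View pics/scene0.png

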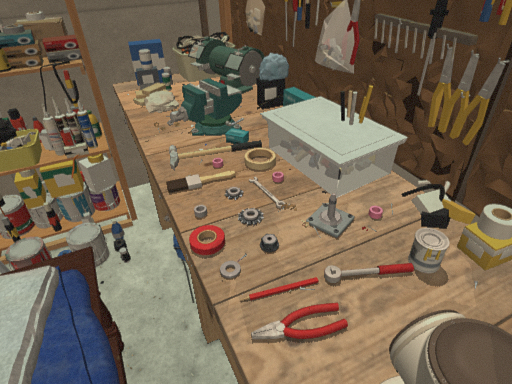

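View pics/top0.png

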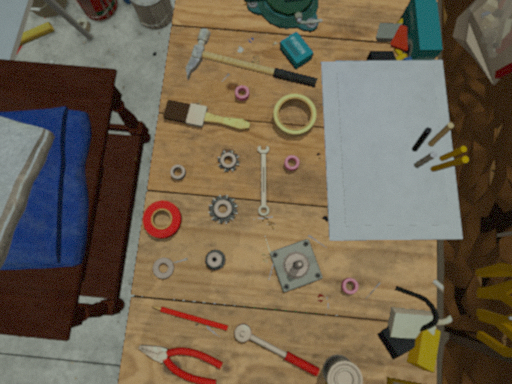

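Scene view: large cutter at about top (222,209), small cutter (228,160), tall collar (grey, 177,172), flat collar (163,268), cap (215,260), tape (162,219), spanner (264,183), stand (296,265). The pink look-alikes are at (242,92), (291,163) and (349,286). Next I'll crop in close and measure.

```bash
cat > h.py <<'E'
import numpy as np, cv2
from scipy.spatial.transform import Rotation as R
from workcell import env
def ray(f,u,v):
    M=R.from_euler('xyz',f["orientation"],degrees=True).as_matrix()
    d=M@np.array([(u-f["cx"])/f["fx"],-(v-f["cy"])/f["fy"],-1.]); return np.array(f["position"]),d
def onplane(f,u,v,z):
    p,d=ray(f,u,v); return p+d*(z-p[2])/d[2]
def proj(f,P):
    M=R.from_euler('xyz',f["orientation"],degrees=True).as_matrix()
    c=(np.atleast_2d(P)-f["position"])@M
    return np.c_[f["cx"]+f["fx"]*c[:,0]/-c[:,2], f["cy"]-f["fy"]*c[:,1]/-c[:,2]]
E
python3 - <<'E'
from h import *
names=["large_cutter","small_cutter","tall_collar","flat_collar","clamp_cap","spindle_stand","tape_roll","spanner"]
for n in ("top","scene"):
    f=env.grab_frame(n); 
    for t in names:
        r=env.search_frame(f,t)
        m=env.trace(f,t)
        print(n,t,[(np.round(a["xyz"],3).tolist(),round(a["score"],2)) for a in r[:4]])
        for a in m[:4]:
            v,u=np.nonzero(a["mask"]); print("    ",round(a["score"],2),len(u),u.mean().round(1),v.mean().round(1),u.min(),u.max(),v.min(),v.max())
    if n=="top":
        c=f["image"][130:300,140:340]; cv2.imwrite("pics/crop0.png",cv2.resize(c,None,fx=4,fy=3.5,interpolation=cv2.INTER_CUBIC)[:600])
E
```

```text
top large_cutter [([0.574, 0.012, 0.003], 0.61)]
     0.7 537 223.0 208.5 209 237 195 222
top small_cutter [([0.651, 0.124, 0.019], 0.48)]
     0.82 276 228.7 161.2 218 239 151 171
top tall_collar [([0.652, 0.124, 0.016], 0.64), ([0.855, -0.002, 0.014], 0.59), ([0.437, -0.274, 0.017], 0.47)]
     0.62 169 178.1 172.2 171 186 165 179
     0.59 188 291.9 162.4 285 299 155 170
     0.56 164 349.8 285.7 342 358 278 293
top flat_collar [([0.435, 0.127, 0.01], 0.86)]
     0.83 252 164.0 267.3 154 173 258 278
top clamp_cap [([0.464, 0.017, 0.019], 0.52), ([0.467, -0.158, 0.016], 0.16)]
     0.62 338 215.2 259.6 205 225 250 269
top spindle_stand [([0.465, -0.158, 0.009], 0.83)]
     0.78 1731 295.7 265.3 271 321 240 291
top tape_roll [([0.539, 0.14, 0.018], 0.6)]
     0.72 1022 162.3 219.8 143 181 201 239
top spanner [([0.647, -0.07, 0.01], 0.8), ([0.462, 0.018, 0.02], 0.53)]
     0.52 350 263.3 180.4 258 269 147 215
scene large_cutter [([0.569, 0.022, 0.008], 0.63)]
     0.84 318 249.7 216.1 238 262 208 224
scene small_cutter [([0.684, 0.017, 0.005], 0.49), ([0.571, 0.017, 0.011], 0.16)]
     0.48 168 233.5 192.6 225 242 187 198
scene tall_collar [([0.433, -0.271, 0.012], 0.54), ([0.688, -0.126, 0.011], 0.48)]
     0.64 100 277.2 176.5 272 283 172 181
     0.58 158 199.8 210.5 193 206 204 217
scene flat_collar [([0.432, 0.132, 0.01], 0.73)]
     0.77 232 230.4 269.0 221 240 261 277
scene clamp_cap [([0.455, 0.021, 0.022], 0.78)]
     0.69 283 268.9 242.8 260 278 234 251
     0.38 150 199.9 210.7 193 206 205 217
scene spindle_stand [([0.458, -0.149, 0.013], 0.92)]
     0.83 1030 330.5 218.3 307 353 194 237
scene tape_roll [([0.531, 0.148, 0.019], 0.81)]
     0.87 809 206.2 238.9 188 224 224 253
     0.67 346 250.1 216.5 238 262 208 225
scene spanner [([0.639, -0.069, 0.005], 0.45)]
     0.57 178 267.4 192.6 250 282 178 206
```

View pics/crop0.png

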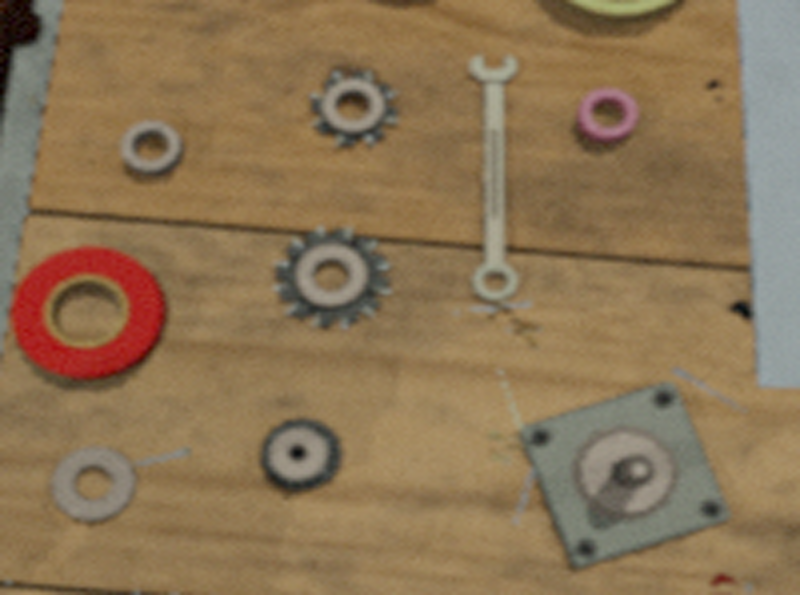

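The crop shows the grey collar at (178,173), distinct from the pink ones, both cutters hub up, the cap at (215,260) and the stand. Next, precise positions: fit the model silhouettes to the mask outlines, and zoom in on the stand and cap.

```bash
cat > meas.py <<'E'
from h import *
from scipy.optimize import fsolve
G={"large_cutter":[(34,0),(34,6),(20,14)],"small_cutter":[(27,0),(27,6),(18,14)],"tall_collar":[(17,0),(17,18)],"flat_collar":[(23,0),(23,8)],"clamp_cap":[(23,0),(23,6),(18,22)],"tape_roll":[(42,0),(42,21)]}
a=np.linspace(0,2*np.pi,73)
def cen(f,t,xy,z0=0):
    P=np.vstack([np.c_[xy[0]+r/1e3*np.cos(a),xy[1]+r/1e3*np.sin(a),np.full(73,z0+z/1e3)] for r,z in G[t]])
    h=cv2.convexHull(proj(f,P).astype(np.float32)); m=cv2.moments(h)
    return np.array([m["m10"]/m["m00"],m["m01"]/m["m00"]]),m["m00"]
def locate(f,t,mask,z0=0):
    cs,_=cv2.findContours(mask.astype(np.uint8),cv2.RETR_EXTERNAL,cv2.CHAIN_APPROX_NONE)
    h=cv2.convexHull(max(cs,key=cv2.contourArea)); m=cv2.moments(h); c=np.array([m["m10"]/m["m00"],m["m01"]/m["m00"]])
    g=onplane(f,*c,z0+.01)[:2]
    xy=fsolve(lambda q:cen(f,t,q,z0)[0]-c,g); return xy,m["m00"]/cen(f,t,xy,z0)[1]
E
python3 - <<'E'
from meas import *
for n in ("top","scene"):
    f=env.grab_frame(n)
    for t in G:
        ms=env.trace(f,t)
        for m in ms[:3]:
            xy,ar=locate(f,t,m["mask"]); print(n,t,round(m["score"],2),np.round(xy,4),"area ratio",round(ar,2))
    np.save(f"pics/{n}.npy",{k:v for k,v in f.items()},allow_pickle=True)
    if n=="top":
        A=cv2.resize(f["image"][235:295,265:325],(540,540),interpolation=cv2.INTER_CUBIC)
        B=cv2.resize(f["image"][245:275,200:230],(260,260),interpolation=cv2.INTER_CUBIC)
    else:
        C=cv2.resize(f["image"][160:240,300:360],(450,600),interpolation=cv2.INTER_CUBIC)
cv2.imwrite("pics/stA.png",A);cv2.imwrite("pics/cap.png",B);cv2.imwrite("pics/stC.png",C)
E
```

```text
top large_cutter 0.86 [0.5751 0.0136] area ratio 0.81
top small_cutter 0.82 [0.689  0.0138] area ratio 0.75
top tall_collar 0.72 [ 0.4352 -0.2776] area ratio 1.0
top tall_collar 0.65 [0.6513 0.1245] area ratio 0.89
top tall_collar 0.57 [ 0.8558 -0.0025] area ratio 0.93
top flat_collar 0.59 [0.4343 0.1289] area ratio 0.87
top clamp_cap 0.58 [0.4625 0.0181] area ratio 0.89
top tape_roll 0.61 [ 0.4665 -0.1589] area ratio 1.43
top tape_roll 0.58 [0.5398 0.1449] area ratio 0.98
scene large_cutter 0.66 [0.5746 0.0158] area ratio 0.79
scene small_cutter 0.71 [0.6899 0.017 ] area ratio 0.7
scene tall_collar 0.67 [ 0.4331 -0.2729] area ratio 0.71
scene tall_collar 0.46 [0.6484 0.127 ] area ratio 0.81
scene tall_collar 0.44 [0.6829 0.0165] area ratio 0.99
scene flat_collar 0.79 [0.4346 0.1307] area ratio 0.86
scene clamp_cap 0.66 [0.4626 0.0202] area ratio 0.74
scene clamp_cap 0.51 [0.6813 0.0188] area ratio 0.66
scene tape_roll 0.63 [0.5388 0.1468] area ratio 0.92
scene tape_roll 0.5 [0.4594 0.0216] area ratio 0.24meas.py:13: RuntimeWarning: The iteration is not making good progress, as measured by the 
 improvement from the last ten iterations.
  xy=fsolve(lambda q:cen(f,t,q,z0)[0]-c,g); return xy,m["m00"]/cen(f,t,xy,z0)[1]
```

View pics/stA.png

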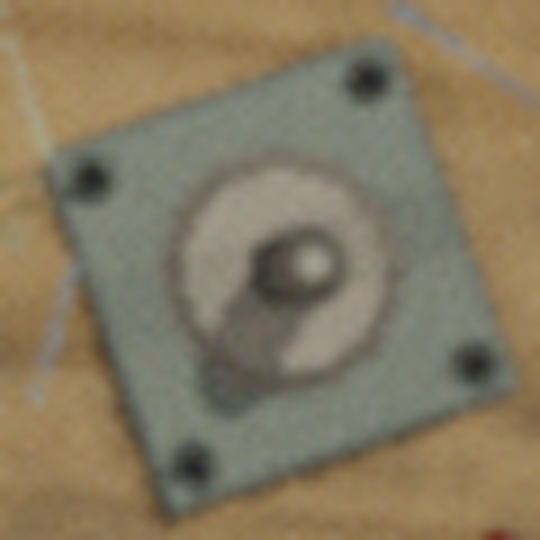

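View pics/stC.png

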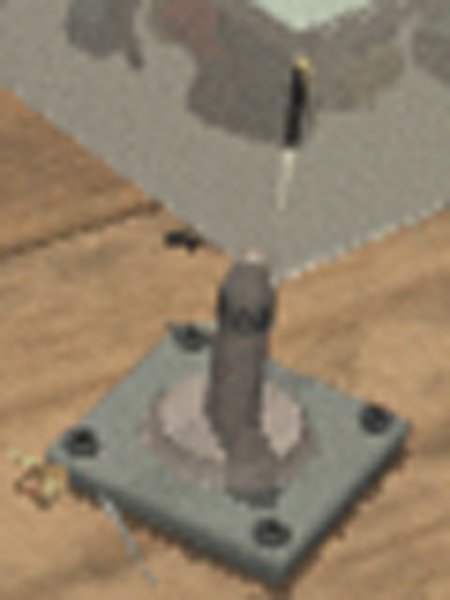

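View pics/cap.png

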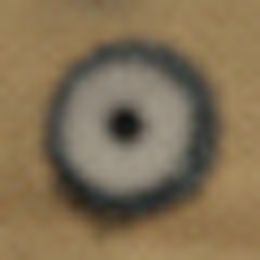

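Run:
```python
from h import *
T=np.load("pics/top.npy",allow_pickle=True).item(); S=np.load("pics/scene.npy",allow_pickle=True).item()
a=lambda u,v:(265+(u+.5)/9-.5,235+(v+.5)/9-.5)
c=lambda u,v:(300+(u+.5)/7.5-.5,160+(v+.5)/7.5-.5)
print("top bolts",onplane(T,*a(281.75,270.5),.015),"tip",onplane(T,*a(313,262),.088),"shoulder",onplane(T,*a(283,269),.019),"corners",onplane(T,*a(280.5,277),.012))
print("scn bolts",onplane(S,*c(229.75,430.75),.015),"tip",onplane(S,*c(253,260),.088))
for b in [(90,180),(368,78),(476,360),(193,464)]: print(onplane(T,*a(*b),.015))
# box corner nearest: top face pixel ~ (329,239) top ; scene front top corner (352,190)?
for z in (0,.06,.12): print(z,onplane(T,329,239,z),onplane(T,325,62,z),onplane(S,340,192,z), onplane(S,342,170,z))
```

```text
top bolts [ 0.46795804 -0.15860387  0.015     ] tip [ 0.46873404 -0.15870328  0.088     ] shoulder [ 0.46824485 -0.15851191  0.019     ] corners [ 0.46646034 -0.15869016  0.012     ]
scn bolts [ 0.46486509 -0.15516251  0.015     ] tip [ 0.46349527 -0.15455764  0.088     ]
[ 0.48510332 -0.11077073  0.015     ]
[ 0.5158709  -0.17612335  0.015     ]
[ 0.45127851 -0.20652906  0.015     ]
[ 0.42074938 -0.14087138  0.015     ]
0 [ 0.53127739 -0.22950272  0.        ] [ 0.96136525 -0.19510321  0.        ] [ 0.55464054 -0.25467422  0.        ] [ 0.6442853  -0.32927906  0.        ]
0.06 [ 0.5257051  -0.21943843  0.06      ] [ 0.92736004 -0.18731306  0.06      ] [ 0.49237893 -0.19975397  0.06      ] [ 0.57303281 -0.26687634  0.06      ]
0.12 [ 0.5201328  -0.20937415  0.12      ] [ 0.89335483 -0.17952291  0.12      ] [ 0.43011731 -0.14483371  0.12      ] [ 0.50178032 -0.20447363  0.12      ]
```

Spindle from the top camera is (0.468,-0.1586) and from the scene camera (0.4645,-0.155), so they disagree by about 3-4 mm. I'll feel for it with the first part. Box corner is about (0.52,-0.21) and roughly 0.1 m high, so I'll place at yaw 135, which keeps the gripper body clear. Large cutter first, squeezed in two directions so it is centred in the hand.

```bash
cat >> h.py <<'E'
def st(tag=""):
    s=env.read_state(); print(tag,"t",round(s["clock"],2),"p",np.round(s["position"],4),"yaw",round(float(s["tool_rot"][2]),1),"F",np.round(s["force"],1),"op",round(s["opening"],3),round(s["opening"]*87,1)); return s
def ori(yaw): return [-90,0,yaw]
def pick(xy,z,yaw1,yaw2,op,F=40,hi=0.06):
    env.gripper_to(op,10)
    env.goto([*xy,z+hi],ori(yaw1)); 
    env.move_straight([*xy,z],rate=.12,force_limit=15); st("down")
    env.gripper_to(0.0,10); st("sq1")
    env.gripper_to(op)
    env.goto([*xy,z],ori(yaw2))
    env.gripper_to(0.0,F); return st("sq2")
E
python3 - <<'E'
from h import *
print(env.inverse_kinematics([.575,.0147,.06],ori(135)),env.inverse_kinematics([.575,.0147,.06],ori(45)),env.inverse_kinematics([.467,-.157,.1],ori(135)))
pick((.575,.0147),.0085,45,135,.68)
env.move_straight([.575,.0147,.03],rate=.1); st("lift")
f=env.grab_frame("top"); g=env.grab_frame("scene")
cv2.imwrite("pics/p1.png",np.hstack([cv2.resize(f["image"][130:300,140:340],(400,340)),cv2.resize(g["image"][120:290,170:370],(400,340))]))
E
```

```text
[ 1.75947339e+01  2.67764459e+01 -1.82632855e+01  2.54444375e-14
 -4.49602687e+01  2.74052661e+01] [ 1.75947339e+01  2.67764459e+01 -1.82632855e+01 -2.54444375e-14
 -4.49602687e+01 -6.25947339e+01] [ 3.43878291e-01  1.69001360e+01 -2.74093615e+01  2.54444375e-14
 -4.56905025e+01  4.46561217e+01]
down t 6.22 p [0.5752 0.0151 0.0084] yaw 45.0 F [-0.2  0.4 -0.9] op 0.685 59.6
sq1 t 6.72 p [0.5754 0.0147 0.0088] yaw 45.0 F [ 0.1 -0.6  0.7] op 0.446 38.8
sq2 t 9.34 p [0.5752 0.0148 0.0085] yaw 135.0 F [-0.1 -0.4  0.3] op 0.44 38.2
lift t 9.71 p [0.575  0.0148 0.0302] yaw 135.0 F [-0.2 -0.3 -2. ] op 0.437 38.0
```

View pics/p1.png

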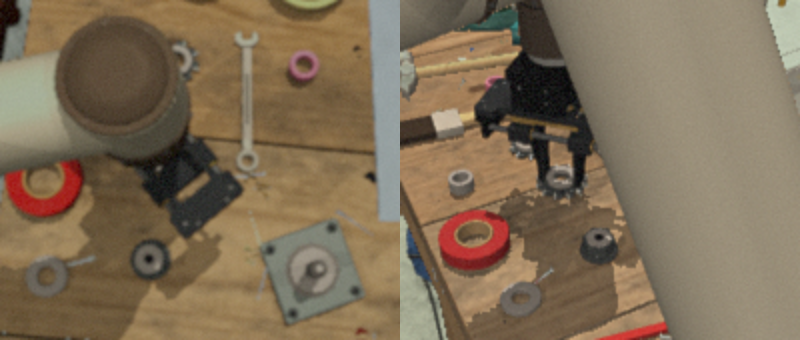

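Cutter is held at right-image (560,180) and clear of the bench. Carrying it to the spindle and feeling down.

Run:
```python
from h import *
x,y=.4665,-.157
env.move_straight([.575,.0147,.125],rate=.2)
env.goto([x,y,.125],ori(135)); st("over")
f=env.grab_frame("top"); g=env.grab_frame("scene")
print(env.move_straight([x,y,.082],rate=.06,force_limit=6)); st("low1")
cv2.imwrite("pics/p2.png",np.hstack([cv2.resize(f["image"][200:300,240:340],(400,400)),cv2.resize(g["image"][140:240,270:370],(400,400))]))
```

```text
over t 11.26 p [ 0.4668 -0.157   0.1245] yaw 135.0 F [ 0.9  0.2 -1.8] op 0.436 37.9
False
low1 t 12.22 p [ 0.4668 -0.1571  0.0822] yaw 135.0 F [ 1.2 -1.4 -2.2] op 0.44 38.3
```

View pics/p2.png

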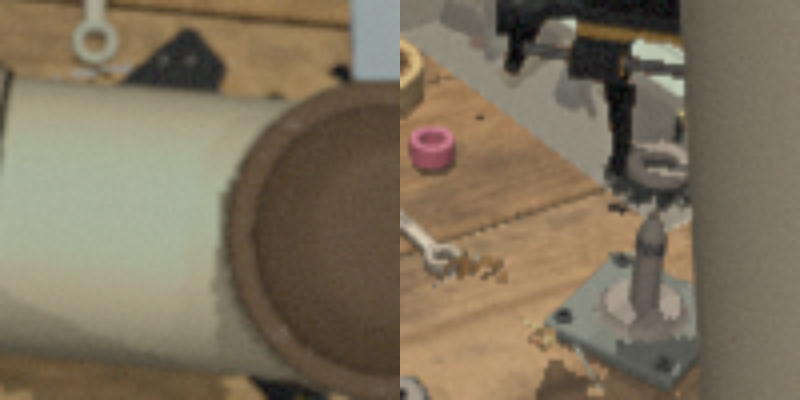

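Cutter is above the spindle and went 14 mm over the tip without contact. Lower a little more, then probe sideways to find the axis.

Run:
```python
from h import *
x,y=.4665,-.157
print(env.move_straight([x,y,.066],rate=.05,force_limit=6)); st("low2")
res={}
for k,d in {"+x":(1,0),"-x":(-1,0),"+y":(0,1),"-y":(0,-1)}.items():
    h=env.move_straight([x+.005*d[0],y+.005*d[1],.066],rate=.015,force_limit=4); s=st(k+str(h)); res[k]=s["position"]
    env.move_straight([x,y,.066],rate=.05)
cx=(res["+x"][0]+res["-x"][0])/2; cy=(res["+y"][1]+res["-y"][1])/2; print(cx,cy); st()
```

```text
False
low2 t 12.69 p [ 0.4673 -0.1573  0.0658] yaw 135.0 F [ 3.9 -4.5 -4.5] op 0.438 38.1
+xTrue t 12.94 p [ 0.4677 -0.1572  0.0651] yaw 135.0 F [ 0.7 -0.6 -1.2] op 0.438 38.1
-xTrue t 13.45 p [ 0.4672 -0.1575  0.0663] yaw 135.0 F [ 0.8 -1.6 -1.2] op 0.437 38.0
+yTrue t 13.91 p [ 0.4675 -0.1572  0.0661] yaw 135.1 F [ 0.6 -1.6 -1.7] op 0.437 38.0
-yTrue t 14.41 p [ 0.4668 -0.1587  0.0655] yaw 135.1 F [ 1.1 -0.1 -1.6] op 0.436 38.0
0.4674475234161767 -0.15794133169816893
 t 14.66 p [ 0.4671 -0.1575  0.066 ] yaw 135.1 F [ 2.3 -4.7 -3.4] op 0.438 38.1
```

Baseline was already touching: the push is toward +x,-y, which agrees with the top camera. Shift there and probe again.

Run:
```python
from h import *
x,y=.468,-.1586
env.move_straight([x,y,.066],rate=.03); st("c")
res={}
for k,d in {"+x":(1,0),"-x":(-1,0),"+y":(0,1),"-y":(0,-1)}.items():
    h=env.move_straight([x+.006*d[0],y+.006*d[1],.066],rate=.015,force_limit=5); s=st(k+str(h)); res[k]=s["position"]
    env.move_straight([x,y,.066],rate=.05)
cx=(res["+x"][0]+res["-x"][0])/2; cy=(res["+y"][1]+res["-y"][1])/2; print(cx,cy); st()
```

```text
c t 14.91 p [ 0.4669 -0.1584  0.0655] yaw 135.1 F [ 0.4 -1.2 -2.5] op 0.437 38.0
+xTrue t 15.28 p [ 0.4692 -0.1584  0.0645] yaw 135.0 F [-0.3 -0.1 -1.9] op 0.435 37.9
-xTrue t 15.83 p [ 0.4668 -0.1585  0.066 ] yaw 135.1 F [ 1.5 -0.1 -1.5] op 0.435 37.9
+yTrue t 16.36 p [ 0.4677 -0.157   0.0655] yaw 135.1 F [ 1.  -1.8 -0.5] op 0.435 37.8
-yTrue t 16.88 p [ 0.4677 -0.1601  0.0652] yaw 135.0 F [ 0.9  1.3 -0.7] op 0.436 37.9
0.468023233567274 -0.15858069336571867
 t 17.13 p [ 0.4676 -0.1586  0.0658] yaw 135.0 F [ 0.7  0.7 -2.2] op 0.435 37.8
```

Axis found: (0.4680,-0.1586), with ±1.2–1.5 mm play as expected. Lower to the seat.

Run:
```python
from h import *
x,y=.468,-.1586
print(env.move_straight([x,y,.033],rate=.06,force_limit=10)); st("a")
print(env.move_straight([x,y,.0255],rate=.02,force_limit=6)); st("b")
env.gripper_to(.66); st("open")
env.move_straight([x,y,.12],rate=.2); st("up")
f=env.grab_frame("top"); g=env.grab_frame("scene")
cv2.imwrite("pics/p3.png",cv2.resize(g["image"][140:240,270:370],(500,500)))
```

```text
False
a t 17.83 p [ 0.4681 -0.1586  0.0329] yaw 135.0 F [ 0.8  0.1 -1.8] op 0.436 37.9
True
b t 18.16 p [ 0.4685 -0.1586  0.0284] yaw 135.0 F [-1.2 -0.2  3.9] op 0.434 37.8
open t 18.82 p [ 0.4673 -0.1585  0.0273] yaw 134.9 F [-0.1  0.5  0.7] op 0.658 57.2
up t 19.44 p [ 0.4672 -0.1584  0.1193] yaw 134.9 F [ 0.2 -0.9 -0.3] op 0.663 57.7
```

View pics/p3.png

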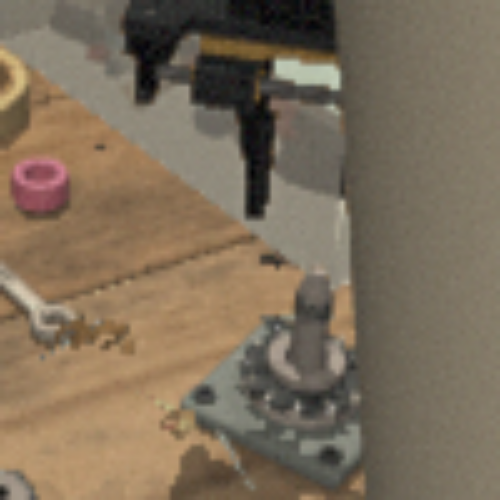

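The large cutter is seated: contact came at TCP z 0.0284 against 0.0285 expected, and the image shows it flat on the shoulder. Next, the tall collar.

```bash
cat >> h.py <<'E'
SX,SY=.468,-.1586
def place(xy,zg,zseat,op,rel,yaw=135):
    """zg: TCP height above part underside; zseat: height of surface below"""
    top=.088+zg+.012
    env.move_straight([*xy,max(top,.06)],rate=.2)
    s=st("lift"); 
    if s["opening"]<.1: print("EMPTY"); return False
    env.goto([SX,SY,top],ori(yaw)); st("over")
    z=zseat+zg
    if env.move_straight([SX,SY,max(z+.004,.0)],rate=.06,force_limit=10): st("JAM"); return False
    s=st("near")
    hit=env.move_straight([SX,SY,z-.003],rate=.02,force_limit=6); s=st("seat%s want %.4f"%(hit,z))
    if abs(s["position"][2]-z)>.0025: print("ODD HEIGHT"); return False
    env.gripper_to(rel); st("open")
    env.move_straight([SX,SY,.125],rate=.25)
    return True
E
python3 - <<'E'
from h import *
p=(.6505,.1252)
env.gripper_to(.62)
pick(p,.005,45,135,.62)
print(place(p,.005,.034,.62,.62))
f=env.grab_frame("top"); g=env.grab_frame("scene")
cv2.imwrite("pics/p4.png",cv2.resize(g["image"][140:240,270:370],(500,500)))
E
```

```text
down t 22.52 p [0.6511 0.1252 0.0055] yaw 45.0 F [-0.7  0.1  1.2] op 0.619 53.8
sq1 t 23.03 p [0.6508 0.1253 0.0056] yaw 45.0 F [-0.8 -0.1  2.1] op 0.376 32.7
sq2 t 25.65 p [0.6505 0.1252 0.005 ] yaw 135.0 F [1.4 0.6 0.2] op 0.367 31.9
lift t 26.3 p [0.6493 0.125  0.1037] yaw 135.0 F [-0.4 -0.  -1.5] op 0.369 32.1
over t 27.57 p [ 0.4693 -0.1581  0.1051] yaw 135.1 F [-0.1 -0.5 -1.3] op 0.365 31.8
near t 28.76 p [ 0.4684 -0.1586  0.0434] yaw 135.0 F [-0.3 -0.  -0.1] op 0.37 32.2
seatTrue want 0.0390 t 29.07 p [ 0.4686 -0.1587  0.0389] yaw 135.0 F [-0.6  0.8  5.3] op 0.368 32.0
open t 29.77 p [ 0.4677 -0.1586  0.038 ] yaw 135.0 F [ 0.4 -0.2 -1. ] op 0.613 53.4
True
```

View pics/p4.png

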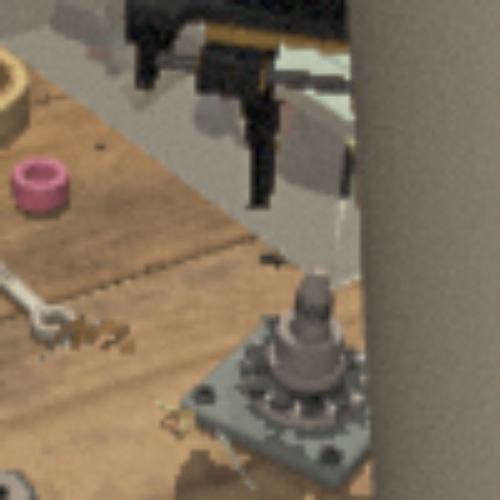

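Tall collar is seated on the cutter hub. Now the small cutter, then the flat collar.

Run:
```python
from h import *
p=(.6892,.0146)
pick(p,.0085,45,135,.64)
print(place(p,.0085,.052,.64,.62))
f=env.grab_frame("top"); g=env.grab_frame("scene")
cv2.imwrite("pics/p5.png",cv2.resize(g["image"][140:240,270:370],(500,500)))
```

```text
down t 32.91 p [0.6897 0.0145 0.009 ] yaw 45.0 F [-0.2  0.2  0.2] op 0.639 55.6
sq1 t 33.42 p [0.6895 0.0147 0.0091] yaw 45.0 F [-1.2  0.4  2.2] op 0.402 35.0
sq2 t 36.05 p [0.6892 0.0146 0.0085] yaw 135.0 F [-0.2  0.1 -0.1] op 0.389 33.9
lift t 36.7 p [0.688  0.0146 0.1071] yaw 135.0 F [-0.5  0.5 -2.3] op 0.393 34.2
over t 37.78 p [ 0.4694 -0.1584  0.1085] yaw 135.0 F [ 0.1 -0.8 -2. ] op 0.392 34.1
near t 38.67 p [ 0.4683 -0.1587  0.0647] yaw 135.0 F [ 0.4  0.6 -1.5] op 0.387 33.6
seatTrue want 0.0605 t 38.98 p [ 0.4686 -0.1587  0.0603] yaw 135.0 F [-0.5  0.7  5.1] op 0.391 34.0
open t 39.67 p [ 0.4675 -0.1586  0.0591] yaw 135.0 F [-0.  -0.3 -0.2] op 0.618 53.8
True
```

View pics/p5.png

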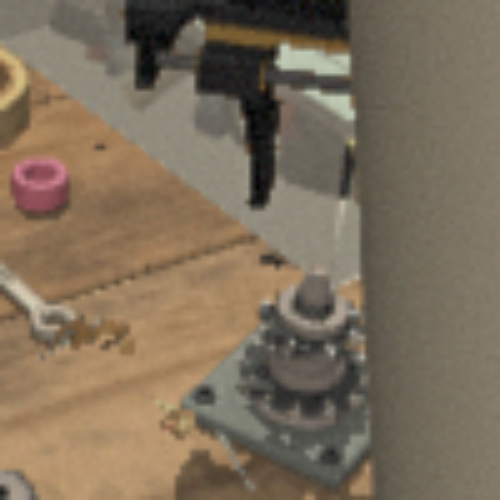

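Small cutter is seated. Flat collar next.

Run:
```python
from h import *
p=(.4343,.1294)
pick(p,.003,45,135,.76)
print(place(p,.003,.066,.76,.72))
f=env.grab_frame("top"); g=env.grab_frame("scene")
cv2.imwrite("pics/p6.png",cv2.resize(g["image"][140:240,270:370],(500,500)))
B=np.vstack([cv2.resize(h["image"][r:r+30,c:c+30],(400,400),interpolation=cv2.INTER_CUBIC) for h,r,c in((g,228,254),)])
cv2.imwrite("pics/cap2.png",B)
```

```text
down t 43.32 p [0.4347 0.1295 0.0032] yaw 45.0 F [-0.5 -0.7  0.1] op 0.765 66.5
sq1 t 43.83 p [0.4346 0.1296 0.0034] yaw 45.0 F [-1.2 -0.   4.3] op 0.519 45.1
sq2 t 46.48 p [0.4344 0.1295 0.003 ] yaw 135.0 F [0.2 0.5 0. ] op 0.505 43.9
lift t 47.12 p [0.4334 0.1289 0.1022] yaw 135.0 F [-0.1 -0.7 -1.3] op 0.507 44.1
over t 48.24 p [ 0.4679 -0.158   0.1024] yaw 135.0 F [-0.1  1.3  0.1] op 0.505 43.9
near t 48.89 p [ 0.468  -0.1586  0.0728] yaw 135.0 F [ 0.3  0.  -1. ] op 0.503 43.8
seatTrue want 0.0690 t 49.21 p [ 0.4685 -0.1587  0.0689] yaw 135.0 F [-0.2  0.4  5.5] op 0.504 43.9
open t 49.87 p [ 0.4677 -0.1586  0.0678] yaw 135.0 F [ 0.6  0.1 -0.7] op 0.72 62.6
True
```

View pics/p6.png

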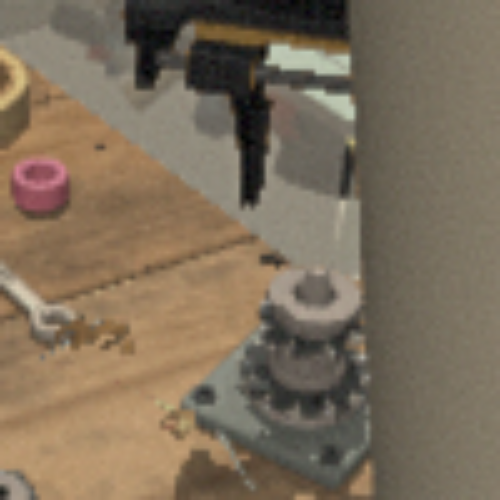

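View pics/cap2.png

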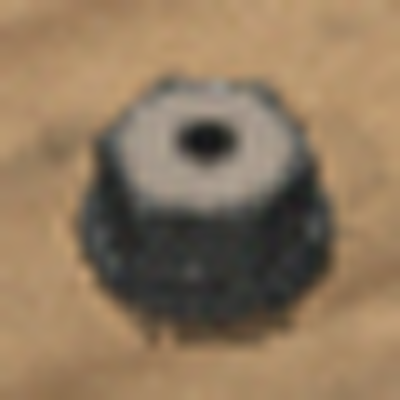

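The scene crop shows the cap's hexagon clearly, with corners near crop (102,150), (135,207), (272,210), (312,150), (265,85) and (165,80). Compute the flat direction.

Run:
```python
from h import *
S=np.load("pics/scene.npy",allow_pickle=True).item()
s=400/30
V=np.array([onplane(S,254+(u+.5)/s-.5,228+(v+.5)/s-.5,.021)[:2] for u,v in [(102,150),(135,207),(272,210),(312,150),(265,85),(165,80)]])
c=V.mean(0); print(c); d=V-c
ang=np.degrees(np.arctan2(d[:,1],d[:,0])); print(ang.round(1),(np.linalg.norm(d,axis=1)*1e3).round(1))
a=np.angle(np.mean(np.exp(6j*np.radians(ang))),deg=True)/6; print("corner mod60",a,"flat normals mod60",(a+30)%60)
print("edge dirs",[np.degrees(np.arctan2(*(V[(i+1)%6]-V[i])[::-1])).round(0)%60 for i in range(6)])
for p in((45,0),): pass
```

```text
[0.46209359 0.01979338]
[  65.3  112.  -172.5 -120.4  -60.5   -2.8] [18.6 19.5 19.  18.1 18.4 18.4]
corner mod60 0.2218355593128927 flat normals mod60 30.221835559312893
edge dirs [np.float64(56.0), np.float64(1.0), np.float64(6.0), np.float64(59.0), np.float64(58.0), np.float64(1.0)]
```

Flat normals are at 30/90/150°, so squeeze at yaw 60, then 120.

Run:
```python
from h import *
p=(.4625,.0187)
pick(p,.009,60,120,.62)
print(place(p,.009,.074,.62,.6,yaw=120))
st()
env.goto([.45,.2,.25],ori(120)); st()
for n in("top","scene"):
    f=env.grab_frame(n); cv2.imwrite(f"pics/e_{n}.png",f["image"])
    c=f["image"][220:300,250:330] if n=="top" else f["image"][150:240,290:380]
    cv2.imwrite(f"pics/ec_{n}.png",cv2.resize(c,(500,500),interpolation=cv2.INTER_CUBIC))
```

```text
down t 52.99 p [0.4629 0.0187 0.0093] yaw 60.0 F [ 0.1 -0.3  0.8] op 0.621 54.1
sq1 t 53.48 p [0.4629 0.0188 0.0095] yaw 60.0 F [-0.7  0.3  3.7] op 0.402 35.0
sq2 t 55.64 p [0.4625 0.0187 0.009 ] yaw 120.0 F [ 0.6  0.7 -0.3] op 0.393 34.2
lift t 56.29 p [0.4615 0.0185 0.1081] yaw 120.0 F [-0.   0.8 -1.5] op 0.387 33.7
over t 57.03 p [ 0.4671 -0.1588  0.1076] yaw 119.9 F [ 0.6 -0.  -1.1] op 0.388 33.8
near t 57.55 p [ 0.468  -0.1583  0.0866] yaw 120.0 F [ 0.3  0.5 -0.7] op 0.393 34.2
seatTrue want 0.0830 t 57.87 p [ 0.4689 -0.1588  0.0829] yaw 120.1 F [-0.1 -0.1  3.9] op 0.385 33.5
open t 58.52 p [ 0.4677 -0.1585  0.0817] yaw 120.0 F [-1.  -0.1  0.4] op 0.598 52.1
True
 t 58.84 p [ 0.4688 -0.1585  0.1262] yaw 120.0 F [ 0.   0.4 -0.1] op 0.598 52.0
 t 60.26 p [0.4499 0.1992 0.2492] yaw 119.9 F [-0.4  0.2  0.3] op 0.599 52.1
```

View pics/ec_scene.png

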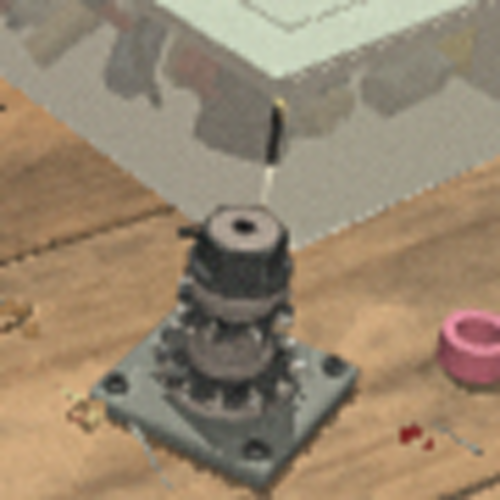

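View pics/e_top.png

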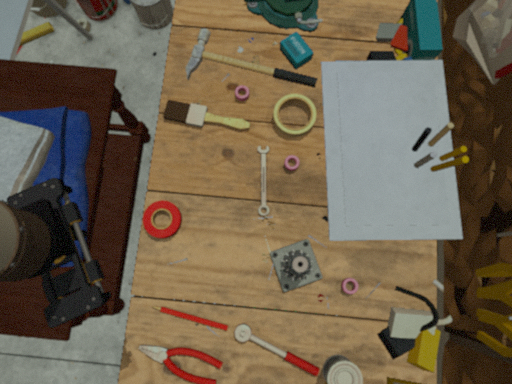

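The scene crop shows the full stack upright, with the cap at (240,240) flush on the flat collar. In the top view, the tape (162,219) and spanner (264,183) are where they started. Handing in.

```bash
python3 -c "
from h import *
st(); env.close_job()"
```

```text
t 60.36 p [0.4501 0.199  0.2494] yaw 119.9 F [ 0.1  0.1 -0.6] op 0.602 52.4
the job is handed in; nothing more can be done
```

The tonguing set is on the spindle in the order asked: large cutter, tall collar, small cutter, flat collar, clamping cap. I handed it in at 60 s with the arm clear and the gripper empty.

- **Seating:** I lowered each part until it touched before letting go. Every contact height was within 0.2 mm of the height the part sizes predict, so each part sits right down on the one below.
- **Spindle position:** The two cameras disagreed by about 4 mm on where the spindle is. I found its axis by touch with the large cutter instead, at (0.468, -0.1586), which matched the top camera. The first round of touch probes gave no usable result because the cutter was already leaning lightly on the spindle, so I re-centred and repeated them.
- **Last pictures:** The stack stands upright with the cap closed on the flat collar. The tape and spanner are where they lay, and I did not touch the pink look-alikes.
- **Forces:** The highest wrist force I read was about 7 N.

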